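# Feed a chip rack past a spring gate

## Robot

A 6-joint arm with a two-finger parallel gripper is mounted at the origin on the work surface. World frame = base frame: x ahead of the robot, y to its left, z up, the work surface at z = 0. Lengths are in mm, angles in rad, forces in N, time in s.
With the tool pointing down it reaches from about 275 to 750 mm from the base axis. Payload 10.2 kg.
Tool frame: the origin (TCP) lies midway between the tips of the shut fingers; the grasp point (between the pads) lies 19 mm behind it; z points along the fingers, y is the line along which they close (so a half turn about z gives the same grasp; the last joint's range is limited). The gripper opens to 85 mm and grips with 20 to 120 N. Pads are 22 mm wide; open, the fingers measure 114 mm over their backs; the gripper's body (76 mm by 85 mm) begins 54 mm behind the grasp point. The pads swing forward as they close: fully open they stand 13 mm farther back than shut.
Start: joints at [-1.391, 0.313, 1.498, -0, 1.331, -0.223], TCP at [205.786, -482.994, 231.294] pointing down, gripper open.
Joint ranges: [-2.94, 2.94], [-0.97, 2.17], [0.19, 2.56], [-1.23, 4.37], [0.02, 3.11], [-2.88, 2.88]. Speed limits (rad/s): [2.39, 2.39, 3.01, 3.14, 3.14, 3.14].

## Interface

Orientations are given as a unit quaternion [w, x, y, z].
In Python, from rig import ctrl gives the robot as it stands.
- The arm moves only by the tool send_rows, never from a script. Its argument "targets" is a list of rows, each an object with "offset": the shift along the world's x, y, z in cm, a list of three; "spin": the turn about the world's z in rad. A call has 1 to 8 rows; each row is the pose to reach, as a shift and turn from the pose commanded when the call began; what a row does not reach only later rows make up. A row lasts 1/12 s, in which the tool goes at most 41.7 mm and 7.16 degrees, less where a joint would pass 70% of its speed; a pose out of reach is approached as far as the arm can. A call with a gripper value outside its range is refused whole. "grip" is the opening, from 0 (shut) to 1 (fully open), set as the call begins (left out, the last holds). The fingers move at their own pace and stop on an object; "squeeze" is the grip in N (left out, the last holds). Time passes only in rows, so rows that repeat a pose let the fingers close. It gives the time, the measured TCP pose, the force, the opening and the grip force at its end, in the units of the state.
- ctrl.sense(): the state, without advancing time (a new reading comes with each control period).
- ctrl.capture(name): name is "scene" or "top"; returns (picture, depth): 384x512x3 uint8, red, green, blue; 384x512 float32, mm along the optical axis (not along the pixel's ray), 0 where there is no reading.
- ctrl.calibration(name): a dict with "fx", "fy", "cx", "cy" (pixels), "view" (4x4, takes a point from world to camera coordinates). Camera axes: x right, y down, z forward; pixel columns grow to the right and rows downward; lengths in mm; the calibration is good to about 2 mm. A picture is of the moment at which its call begins. calibration takes no time and is no camera call.
- ctrl.finish_job(): hands the job in; it is judged then, once.
Trained networks look in the newest picture that a camera, given by its name, has taken for a name from the list of things; names that differ only in an ending like _2 or _b are one class to them, and where a whole thing is asked for, a point or a joint stands for the part that bears it (a point fixed in the world has none). Each returns a list of dicts, best first, with "conf" (0 to 1); they miss things now and then, are a little off and sometimes report something else, mostly with a low value. They report only what shows in the picture. A call takes as long as a camera call. They do not tell look-alikes from the thing itself.
- ctrl.search_frame(camera, query): "box" ([left, top, right, bottom] in pixels, round what is visible of it).
- ctrl.place_of(camera, query): "uv" ([column, row] in pixels: a listed point, or the origin of a listed thing).
The state is a dict: "time_s": time; "joints": joint angles; "dq": joint speeds; "tau": joint torques, N m; "eef_pos": TCP position; "ee_rot": TCP orientation; "force": force on the tool from outside, world axes, zero at the start; "wrist_torque": the same for the moment, N m; "grip_width": opening from 0.0 (shut) to 1.0 (fully open); "grip_force": force on a finger pad.
Only numpy, scipy, OpenCV 4.12 (cv2) and the standard library are available. Lean on these libraries where they do the work, as an engineer would, in place of code of your own. Each camera call takes 0.05 s, during which the arm holds its last target. There are 200 camera calls.

## Task

Feed the black chip rack down the guide chute, past the spring-loaded gate, to the end stop: swing the gate's side bar outward with one fingertip and hold the gate open while another finger pushes the rack past it. The gate must not touch the rack, and once the rack is fully home against the end stop let the gate spring shut behind it. Only push: never lift or tip the rack, and leave the other things on the bench where they are.

Things in the scene. Friction and masses are not known exactly. Their poses are not given: they have to be found in the camera images.
- chute: Fixed feed chute: aluminium base plate 330 x 86 x 6 mm (top = lane floor) with two low steel rails. Origin on the bench, on the lane's centre line, where the gate leaf crosses it. Its x runs along the lane in the feeding direction, y to the side of the gate's bar, z up. All (x, y, z) below are in this frame, mm, z over the bench. Lane y -29.5 to 29.5, rails 6 thick, tops at z 14, mouth at x = -166.
- rack: Loose black chip rack, a block 76 (x) x 54 (y) x 24 mm high, 0.1 to 0.2 kg, six white chips with gold lids on top (2 mm higher). It stands in the lane before the gate, axes along the chute's. Origin: centre of its underside; rear face 38 mm behind it, top at z 30. At the start its front is 25 to 55 mm short of the leaf's middle; touching the end stop its origin is at x = 52.
- gate (a joint): Hinge of the dark steel spring gate, rad: 0 shut (its spring holds it there), stop at 0.22, about an upright pin at (130, 58). It carries a long side bar and the leaf that blocks the lane. Pushing the bar's inner face outward (+y) opens it; a rack pushed on the leaf cannot. The leaf is clear of the rack from 0.125. It takes about 2 N to hold at the bar's free end, 4 to 5 N abreast of the leaf.
- bar_end (a point): Inner top edge (z 40) at the free, mouth end of the gate's side bar, which is 5 thick, z 12 to 40, outside the chute. Shut, its straight inner face runs from here, (-166, 41), to (27, 72); at 0.16 rad it is parallel to the lane at y = 88 from x = -165 to 30, so a finger sliding along it there leaves the gate still.
- leaf_tip (a point): Tip of the gate leaf, at mid-height z 11. The leaf is 8 mm wide, z 8 to 14, and reaches from under the bar through a gap in the rail (x -20 to 14), 16 mm into the lane when shut: tip at (0, 13.5); at 0.16 rad at about (-5, 35), out of the lane. Opening draws it up to 10 mm back towards the mouth. Fingertips 17 mm or more over the bench pass over leaf and rails.
- end_stop (a point): Middle of the face of the black end stop (62 wide, z 6 to 30), at (90, 0, 18). Behind it stands a white reader head, top at z 44, to x = 155.
- solder_spool: Bystander: a grey solder spool 56 mm in diameter, 42 high, upright; origin centre of its underside.
- swab_jar: Bystander: a glass jar with a white cap, 48 mm in diameter, 65 high; origin centre of its underside.
- heat_sink: Bystander: a finned aluminium heat sink 45 x 45 x 26 mm; origin centre of its underside.
- screwdriver: Bystander: a black-handled screwdriver 170 mm long lying on the bench; origin under its middle.
Mind the look-alikes: they are no part of the job. There is more than one size of the rack; the job needs the larger.

How it is judged (in metres and radians):
On the way, in this order (a step that is already met when the one before it is completed fails the run):
1. a finger holds the gate open while the rack still stands short of it (value of joint gate above 0.125 rad and contact force between the fingers and gate above 0.3 N and x of rack in the frame of chute below -0.048 m), for 0.2 s.
2. the rack is pushed past the gate with the gate still held open by a finger (value of joint gate above 0.105 rad and contact force between the fingers and gate above 0.3 N and x of rack in the frame of chute between 0 and 0.045 m), for 0.1 s.
At the end, for the whole second after the job is handed in: The rack rests flat in the lane within 4 mm of the end stop, and the gate is shut behind it (under 0.03 rad), released (x of rack in the frame of chute above 0.048 m and z of rack in the frame of chute below 0.009 m and y of rack in the frame of chute between -0.006 and 0.006 m and angle between rack's own z axis and vertical below 0.06 rad and linear speed of rack below 0.01 m/s and value of joint gate below 0.03 rad); the robot touches nothing.
It fails at once if the gate touches the rack (contact force between gate and rack above 0.5 N).
It fails at once if the rack is lifted more than 6 mm off the lane floor or tipped (z of rack in the frame of chute above 0.012 m or angle between rack's own z axis and vertical above 0.15 rad).
It fails at once if a bystander is moved more than 15 mm (distance of any of solder_spool, swab_jar, heat_sink, screwdriver from where it was at the start of the episode above 0.015 m).
It also fails if it takes over 40 s, if anything falls off the work surface, if the arm or the gripper's body presses on something with over 40 N, if the wrist force passes 120 N, or if a joint passes its speed limit or range.

## Working session

There is one attempt and no reset: what is moved stays moved. The work goes in short steps, Python scripts to look and compute and a tool call to move; the robot and the scene stay as the last step left them, time stands still between calls to the robot, and variables do not carry over. Pictures are saved under pics/ and viewed, at most 10 in all, crops included, and the job is handed in when it is done.

Besides the shell and the picture viewer there is one more tool, called after ">>>" by a JSON object that holds its "name" and its "arguments". send_rows: Moves the arm, as the interface text tells. Its arguments: {"type":"object","properties":{"targets":{"type":"array"},"grip":{"type":"number"},"squeeze":{"type":"number"}},"required":["targets"]}

```bash
mkdir -p pics; cat > h.py <<'E'
import numpy as np, cv2, json
from rig import ctrl
def world(cam,uv,z=None,depth=None):
    c=ctrl.calibration(cam);V=np.array(c["view"]);R=V[:3,:3];t=V[:3,3]
    r=R.T@np.array([(uv[0]-c["cx"])/c["fx"],(uv[1]-c["cy"])/c["fy"],1]);o=-R.T@t
    return o+r*(depth if z is None else (z-o[2])/r[2])
def proj(cam,p):
    c=ctrl.calibration(cam);V=np.array(c["view"]);q=V[:3,:3]@np.asarray(p,float)+V[:3,3]
    return np.array([c["fx"]*q[0]/q[2]+c["cx"],c["fy"]*q[1]/q[2]+c["cy"]])
E
python3 - <<'E'
from h import *
Z={'chute':0,'rack':6,'bar_end':40,'leaf_tip':11,'end_stop':18,'solder_spool':0,'swab_jar':0,'heat_sink':0,'screwdriver':0}
for cam in("top","scene"):
    im,d=ctrl.capture(cam);cv2.imwrite(f"pics/{cam}0.png",im[:,:,::-1]);np.save(f"pics/{cam}d.npy",d)
    for n,z in Z.items():
        for r in ctrl.place_of(cam,n)[:3]:
            print(cam,n,round(r["conf"],2),np.round(r["uv"]),np.round(world(cam,r["uv"],z)))
print(ctrl.sense())
E
```

```text
top chute 0.92 [221. 198.] [579.  46.   0.]
top chute 0.24 [262. 194.] [587. -37.   0.]
top rack 0.71 [261. 193.] [589. -36.   6.]
top rack 0.65 [356. 224.] [ 526. -228.    6.]
top bar_end 0.93 [307. 207.] [ 557. -124.   40.]
top leaf_tip 0.74 [222. 207.] [559.  44.  11.]
top end_stop 0.75 [179. 203.] [565. 128.  18.]
top solder_spool 0.93 [233. 131.] [719.  24.   0.]
top swab_jar 0.58 [164. 140.] [699. 167.   0.]
top screwdriver 0.81 [244. 286.] [402.  -3.   0.]
scene chute 0.66 [285. 225.] [578.  49.   0.]
scene rack 0.95 [259. 202.] [592. -46.   6.]
scene rack 0.71 [247. 162.] [ 536. -212.    6.]
scene rack 0.29 [257. 170.] [ 533. -166.    6.]
scene bar_end 0.98 [255. 171.] [ 564. -117.   40.]
scene bar_end 0.3 [339. 188.] [428.  31.  40.]
scene leaf_tip 0.63 [289. 219.] [569.  45.  11.]
scene end_stop 0.58 [313. 237.] [561. 126.  18.]
scene solder_spool 0.76 [214. 238.] [732.  17.   0.]
scene solder_spool 0.5 [312. 239.] [553. 114.   0.]
scene swab_jar 0.94 [263. 281.] [701. 174.   0.]
scene heat_sink 0.82 [203. 214.] [720. -69.   0.]
scene screwdriver 0.78 [340. 190.] [394.  -9.   0.]
scene screwdriver 0.43 [290. 219.] [558.  34.   0.]
{'time_s': 1.0, 'joints': array([-1.39140229e+00,  3.12878895e-01,  1.49768177e+00, -3.43653851e-05,
        1.33101094e+00, -2.23418954e-01]), 'dq': array([ 2.27067273e-03,  3.17771227e-05, -5.26425242e-05, -8.81910622e-04,
       -2.27008534e-04,  1.49496276e-03]), 'tau': array([ 1.81100772e-04, -4.12168086e+01, -2.59902942e+01, -2.31144377e-04,
        5.60971093e-04,  1.57294561e-06]), 'eef_pos': array([ 205.77705101, -482.99968579,  231.31185173]), 'ee_rot': array([ 1.01559209e-05,  9.79785364e-01,  2.00051594e-01, -1.69187584e-05]), 'force': array([-0.26102201,  0.06304635,  0.07911939]), 'wrist_torque': array([-0.03583802,  0.0240195 ,  0.0026252 ]), 'grip_force': 0.0, 'grip_width': 0.9968425497345496}
```

View pics/top0.png

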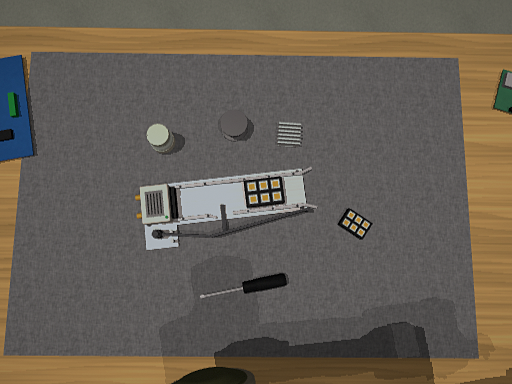

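View pics/scene0.png

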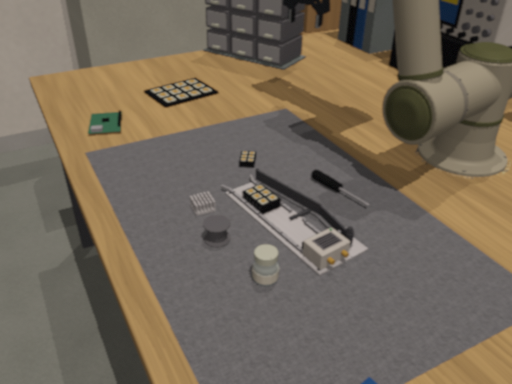

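The top view shows the chute feeding to the left (world +y). The bar is on the robot side with its end at (307,207), the large rack is at (265,191), and the small look-alike is off the chute at (355,223). Next I'll fit the chute pose.

```bash
cat >> h.py <<'E'
def C2W(p,X):
    x,y,a=p;c,s=np.cos(a),np.sin(a);X=np.atleast_2d(np.asarray(X,float))
    return np.c_[x+c*X[:,0]-s*X[:,1],y+s*X[:,0]+c*X[:,1],X[:,2]]
def projN(cam,P):
    c=ctrl.calibration(cam);V=np.array(c["view"]);q=P@V[:3,:3].T+V[:3,3]
    return np.c_[c["fx"]*q[:,0]/q[:,2]+c["cx"],c["fy"]*q[:,1]/q[:,2]+c["cy"]]
def overlay(cam,im,segs,roi,k,fn):
    x0,y0,x1,y1=roi;o=cv2.resize(im[y0:y1,x0:x1,::-1],None,fx=k,fy=k,interpolation=cv2.INTER_CUBIC)
    for P,col in segs:
        q=((projN(cam,P)-[x0,y0]+.5)*k).astype(int);cv2.polylines(o,[q.reshape(-1,1,2)],False,col,1)
    cv2.imwrite(fn,o)
E
cat > fit.py <<'E'
from h import *
from scipy.optimize import least_squares, minimize
K=dict(o=(0,0,0),b=(-166,41,40),l=(0,13.5,11),e=(90,0,18))
obs={'top':dict(o=(221,198),b=(307,207),l=(222,207),e=(179,203)),'scene':dict(o=(285,225),b=(255,171),l=(289,219),e=(313,237))}
f=lambda p:np.concatenate([(projN(c,C2W(p,K[k]))[0]-v) for c in obs for k,v in obs[c].items()])
s=least_squares(f,[578,46,1.65],loss='soft_l1',x_scale=[1,1,.01]);print(s.x,np.round(s.fun,1))
ims={c:cv2.imread(f"pics/{c}0.png") for c in obs}
g={}
for c in obs:
    G=cv2.GaussianBlur(cv2.cvtColor(ims[c],cv2.COLOR_BGR2GRAY).astype(np.float32),(0,0),.8)
    g[c]=np.hypot(cv2.Sobel(G,5,1,0),cv2.Sobel(G,5,0,1))
def line(y,z,a,b):return np.c_[np.linspace(a,b,80),np.full(80,y),np.full(80,z)]
L=[line(-29.5,14,-160,75),line(-43,6,-160,60),line(-35.5,14,-160,75)]
cr=[np.c_[np.full(30,90),np.linspace(-31,31,30),np.full(30,30)],np.c_[np.full(30,155),np.linspace(-28,28,30),np.full(30,44)],np.c_[np.full(30,-166),np.linspace(-28,28,30),np.full(30,6)]]
def cost(p,cams=('top','scene')):
    t=0
    for c in cams:
        for P in L+cr:
            q=projN(c,C2W(p,P)).astype(np.float32)
            t-=cv2.remap(g[c],q[:,:1],q[:,1:],1).mean()
    return t
for cams in (('top',),('top','scene')):
    best=min((minimize(cost,s.x+[dx,dy,da],args=(cams,),method='Nelder-Mead',options=dict(initial_simplex=s.x+np.array([dx,dy,da])+np.array([[0,0,0],[3,0,0],[0,3,0],[0,0,.02]]))) for dx in(-5,0,5) for dy in(-5,0,5) for da in(-.03,0,.03)),key=lambda r:r.fun)
    print(cams,best.x,best.fun)
p=best.x
segs=[(C2W(p,l),(0,0,255)) for l in L+cr]+[(C2W(p,[(-166,41,40),(27,72,40)]),(0,255,0)),(C2W(p,[(-5,13.5,14),(5,13.5,14)]),(0,255,0))]
overlay('top',ims['top'][:,:,::-1],segs,(125,160,325,255),4,'pics/ov.png')
overlay('scene',ims['scene'][:,:,::-1],segs,(210,150,370,270),5,'pics/ov2.png')
E
python3 fit.py
```

```text
[577.00594273  44.85926544   1.70506533] [ 0.5  0.2  0.8 -0.8 -0.  -2.7 -2.9 -0.2 -0.  -1.   0.5 -2.   1.1 -1.3
  0.4  2.6]Traceback (most recent call last):
  File "fit.py", line 23, in <module>
    best=min((minimize(cost,s.x+[dx,dy,da],args=(cams,),method='Nelder-Mead',options=dict(initial_simplex=s.x+np.array([dx,dy,da])+np.array([[0,0,0],[3,0,0],[0,3,0],[0,0,.02]]))) for dx in(-5,0,5) for dy in(-5,0,5) for da in(-.03,0,.03)),key=lambda r:r.fun)
  File "fit.py", line 23, in <genexpr>
    best=min((minimize(cost,s.x+[dx,dy,da],args=(cams,),method='Nelder-Mead',options=dict(initial_simplex=s.x+np.array([dx,dy,da])+np.array([[0,0,0],[3,0,0],[0,3,0],[0,0,.02]]))) for dx in(-5,0,5) for dy in(-5,0,5) for da in(-.03,0,.03)),key=lambda r:r.fun)
              ~~~~~~~~^^^^^^^^^^^^^^^^^^^^^^^^^^^^^^^^^^^^^^^^^^^^^^^^^^^^^^^^^^^^^^^^^^^^^^^^^^^^^^^^^^^^^^^^^^^^^^^^^^^^^^^^^^^^^^^^^^^^^^^^^^^^^^^^^^^^^^^^^^^^^^^^^^^^^^^^^^^^
    res = _minimize_neldermead(fun, x0, args, callback, bounds=bounds,
                               **options)
    fxr = func(xr)
    fx = function(np.copy(x), *(wrapper_args + args))
  File "fit.py", line 19, in cost
    q=projN(c,C2W(p,P)).astype(np.float32)
      ~~~~~^^^^^^^^^^^^
  File "h.py", line 14, in projN
    c=ctrl.calibration(cam);V=np.array(c["view"]);q=P@V[:3,:3].T+V[:3,3]
ValueError: time passes only in moves, steps and waits
```

Calling calibration repeatedly raises an error, so I'll cache it.

```bash
sed -i 's/ctrl.calibration(cam)/cal(cam)/; s/^from rig import ctrl/from rig import ctrl\nfrom functools import cache\n@cache\ndef cal(cam): return ctrl.calibration(cam)/' h.py; python3 fit.py
```

```text
[577.00594273  44.85926544   1.70506533] [ 0.5  0.2  0.8 -0.8 -0.  -2.7 -2.9 -0.2 -0.  -1.   0.5 -2.   1.1 -1.3
  0.4  2.6]
('top',) [576.94314259  42.40805844   1.69921745] -1323.654296875
('top', 'scene') [577.52857294  42.64186733   1.69557635] -1894.166259765625
```

View pics/ov.png

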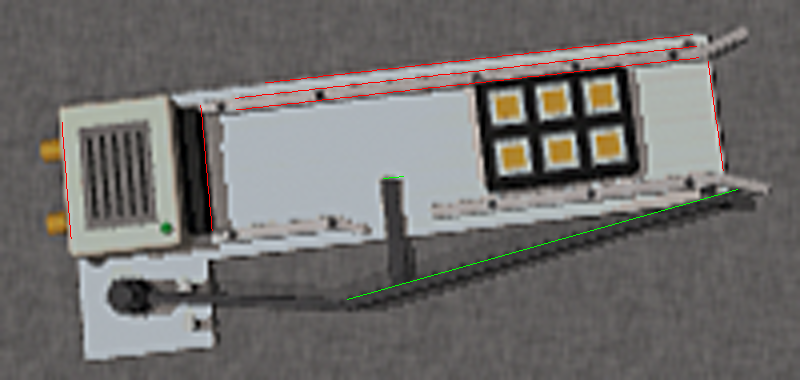

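View pics/ov2.png

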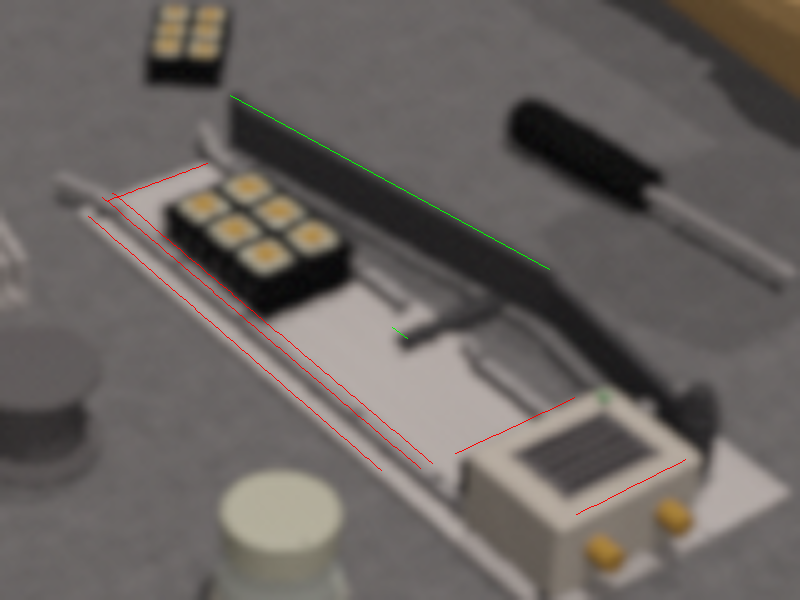

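```bash
python3 - <<'E'
from h import *
p=np.array([577.2,42.5,1.698]);c,s=np.cos(p[2]),np.sin(p[2])
def W2C(w): d=w[:2]-p[:2];return np.array([c*d[0]+s*d[1],-s*d[0]+c*d[1]])
for u in [(480,80),(490,190),(628,68),(637,172)]:
    print(u,np.round(W2C(world('top',(125+u[0]/4-.5,160+u[1]/4-.5),30)),1))
e=np.array([205.8,-483.0])
for x,y in [(-140,-10),(-130,-10),(-130,40.5),(3,40.5)]:
    w=C2W(p,(x,y,0))[0];print((x,y),w[:2].round(1),((w[:2]-e)/10).round(2))
E
```

```text
(480, 80) [-48.1 -28.4]
(490, 190) [-46.6  26.5]
(628, 68) [-121.8  -25.8]
(637, 172) [-119.5   26.1]
(-140, -10) [604.9 -95.1] [39.91 38.79]
(-130, -10) [603.6 -85.2] [39.78 39.78]
(-130, 40.5) [553.5 -91.6] [34.77 39.14]
(3, 40.5) [536.6  40.3] [33.08 52.33]
```

>>> {"name": "send_rows", "arguments": {"targets": [{"offset":[5,5,0],"spin":0.16},{"offset":[9,9,0],"spin":0.3},{"offset":[13,13,0],"spin":0.42},{"offset":[16,16,0],"spin":0.54},{"offset":[19,19,0],"spin":0.66},{"offset":[22,22,0],"spin":0.78},{"offset":[25,25,0],"spin":0.9},{"offset":[28,28,0],"spin":1.0}], "grip": 0.78}}

```text
time_s: 1.67
eef_pos: [442.6, -245.5, 231.5]
ee_rot: [0.0, 0.762, 0.648, 0.0]
force: [0.6, -0.0, -0.5]
grip_width: 0.78
grip_force: 0.0
```

>>> {"name": "send_rows", "arguments": {"targets": [{"offset":[3,3,-1],"spin":0.1},{"offset":[6,6,-3],"spin":0.2},{"offset":[9,8,-5],"spin":0.28},{"offset":[11.95,10.5,-7],"spin":0.295},{"offset":[11.95,10.5,-9],"spin":0.295},{"offset":[11.95,10.5,-11],"spin":0.295},{"offset":[11.95,10.5,-11],"spin":0.295},{"offset":[11.95,10.5,-11],"spin":0.295}]}}

```text
time_s: 2.33
eef_pos: [560.7, -142.3, 121.1]
ee_rot: [-0.001, 0.661, 0.751, -0.0]
force: [0.3, -0.5, 1.0]
grip_width: 0.783
grip_force: 0.0
```

```bash
python3 - <<'E'
from h import *
im,d=ctrl.capture('top');np.save('pics/td1.npy',d)
s=ctrl.sense();print({k:np.round(s[k],3) for k in('time_s','eef_pos','ee_rot','force','grip_width','joints')})
overlay('top',im,[],(150,130,350,280),4,'pics/a1.png')
E
```

```text
{'time_s': np.float64(2.383), 'eef_pos': array([ 561.228, -142.755,  122.361]), 'ee_rot': array([0.001, 0.661, 0.75 , 0.   ]), 'force': array([-0.547, -0.762, -0.481]), 'grip_width': np.float64(0.781), 'joints': array([-0.451,  0.532,  1.472, -0.   ,  1.137, -0.578])}
```

View pics/a1.png

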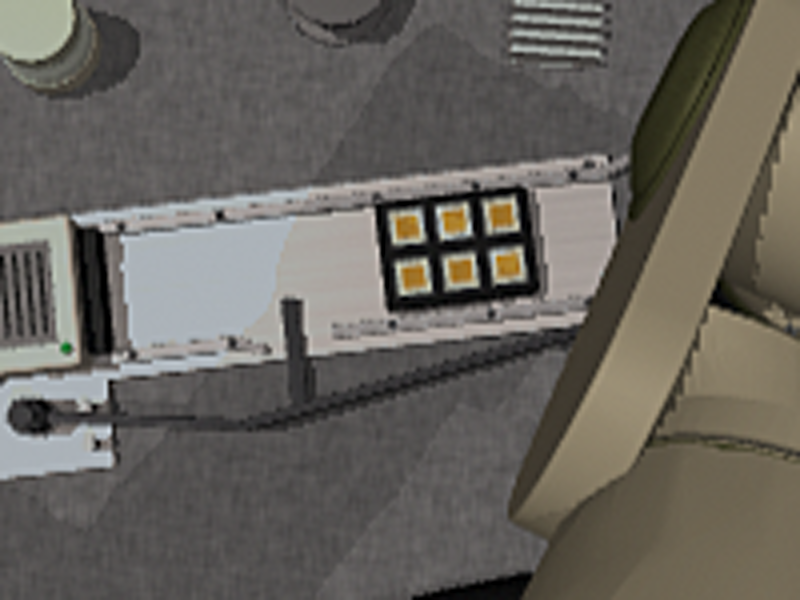

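The view shows the arm hiding the mouth; the rack is undisturbed at (460,245) in the crop. The tool is still about 6 cm short, so I'll finish the approach.

>>> {"name": "send_rows", "arguments": {"targets": [{"offset":[2.2,2.2,0],"spin":0},{"offset":[4.4,4.5,-1],"spin":0},{"offset":[4.4,4.5,-3],"spin":0},{"offset":[4.4,4.5,-5],"spin":0},{"offset":[4.4,4.5,-6.5],"spin":0},{"offset":[4.4,4.5,-6.5],"spin":0}]}}

```text
time_s: 2.88
eef_pos: [604.2, -97.5, 55.2]
ee_rot: [-0.001, 0.661, 0.75, -0.0]
force: [-0.5, 1.0, -0.5]
grip_width: 0.783
grip_force: 0.0
```

```bash
python3 - <<'E'
from h import *
im,d=ctrl.capture('scene');np.save('pics/sd2.npy',d)
s=ctrl.sense();print({k:np.round(s[k],3) for k in('time_s','eef_pos','ee_rot','force','grip_width')})
overlay('scene',im,[],(190,80,350,200),5,'pics/a2.png')
E
```

```text
{'time_s': np.float64(2.933), 'eef_pos': array([604.95 , -97.799,  56.938]), 'ee_rot': array([-0.   ,  0.661,  0.75 , -0.   ]), 'force': array([-0.229, -1.179,  0.254]), 'grip_width': np.float64(0.781)}
```

View pics/a2.png

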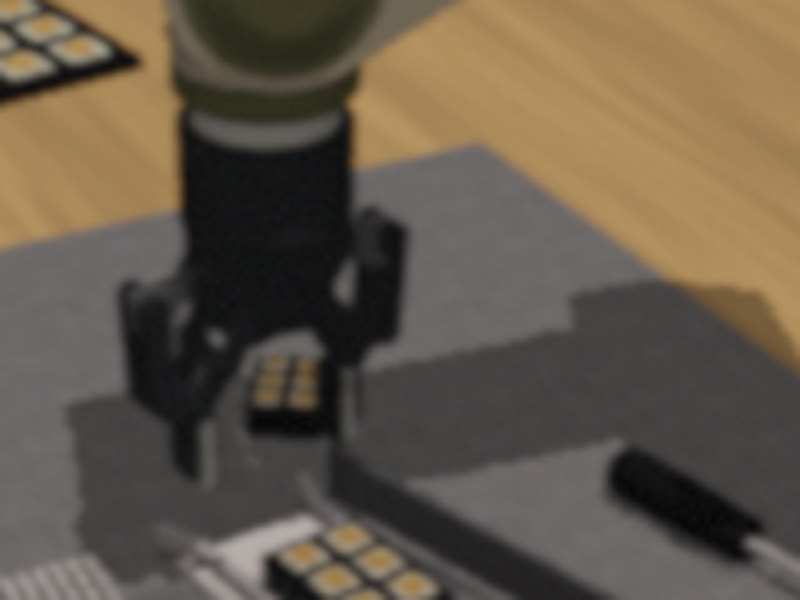

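The gripper stands just above the mouth with its tips straddling the lane. The left tip ends at about (205,485) in the crop and the right one sits at the bar end, at (348,430). I'll check the tip height and back position from depth.

```bash
python3 - <<'E'
from h import *
d=np.load('pics/sd2.npy');p=np.array([577.2,42.5,1.698]);c,s=np.cos(p[2]),np.sin(p[2])
cl=cal('scene');V=np.array(cl['view']);v,u=np.mgrid[80:200,190:350];D=d[80:200,190:350]
q=np.stack([(u-cl['cx'])/cl['fx']*D,(v-cl['cy'])/cl['fy']*D,D],-1)
P=((q-V[:3,3])@V[:3,:3])[D>0];e=P[:,:2]-p[:2]
X=np.c_[c*e[:,0]+s*e[:,1],-s*e[:,0]+c*e[:,1],P[:,2]]
m=(X[:,0]>-165)&(X[:,0]<-115)&(X[:,1]>-80)&(X[:,1]<60)&(X[:,2]>44)
X=X[m]
for a,b in[(44,56),(56,62),(62,68),(68,75),(75,85),(85,100),(100,115),(115,130)]:
    k=X[(X[:,2]>=a)&(X[:,2]<b)]
    L=k[k[:,1]<-10];R=k[k[:,1]>=-10]
    print(a,b,[(len(g),g.min(0).round(),g.max(0).round()) for g in(L,R) if len(g)])
E
```

```text
44 56 []
56 62 []
62 68 [(10, array([-143.,  -51.,   63.]), array([-131.,  -44.,   68.])), (16, array([-155.,   22.,   62.]), array([-133.,   31.,   68.]))]
68 75 [(21, array([-147.,  -56.,   69.]), array([-129.,  -43.,   75.])), (24, array([-153.,   22.,   69.]), array([-128.,   38.,   75.]))]
75 85 [(32, array([-148.,  -57.,   75.]), array([-129.,  -43.,   85.])), (34, array([-155.,   22.,   76.]), array([-129.,   37.,   85.]))]
85 100 [(54, array([-150.,  -58.,   85.]), array([-129.,  -43.,  100.])), (61, array([-155.,   22.,   85.]), array([-129.,   37.,  100.]))]
100 115 [(82, array([-152.,  -75.,  101.]), array([-127.,  -37.,  115.])), (72, array([-153.,   21.,  100.]), array([-126.,   58.,  114.]))]
115 130 [(154, array([-159.,  -78.,  115.]), array([-124.,  -12.,  130.])), (111, array([-154.,    0.,  115.]), array([-124.,   56.,  130.]))]
```

>>> {"name": "send_rows", "arguments": {"targets": [{"offset":[0,0,-1.5],"spin":0},{"offset":[0,0,-3],"spin":0},{"offset":[0,0,-4.2],"spin":0},{"offset":[0,0,-4.2],"spin":0},{"offset":[0,0,-4.2],"spin":0}]}}

```text
time_s: 3.35
eef_pos: [605.4, -97.6, 15.3]
ee_rot: [0.0, 0.661, 0.75, 0.0]
force: [-0.8, -0.0, 0.8]
grip_width: 0.778
grip_force: 0.0
```

>>> {"name": "send_rows", "arguments": {"targets": [{"offset":[-0.8,-0.1,0],"spin":0},{"offset":[-1.6,-0.2,0],"spin":0},{"offset":[-2.4,-0.3,0],"spin":0},{"offset":[-3.2,-0.4,0],"spin":0},{"offset":[-4.0,-0.5,0],"spin":0},{"offset":[-4.7,-0.6,0],"spin":0},{"offset":[-5.15,-0.65,0],"spin":0},{"offset":[-5.15,-0.65,0],"spin":0}]}}

```text
time_s: 4.02
eef_pos: [553.6, -104.1, 15.3]
ee_rot: [0.001, 0.661, 0.75, 0.0]
force: [1.3, 1.4, 1.4]
grip_width: 0.778
grip_force: 1.0
```

>>> {"name": "send_rows", "arguments": {"targets": [{"offset":[0,0,0],"spin":0},{"offset":[0,0,0],"spin":0},{"offset":[0,0,0],"spin":0}]}}

```text
time_s: 4.27
eef_pos: [554.0, -104.0, 14.5]
ee_rot: [0.0, 0.661, 0.751, 0.0]
force: [1.8, -0.1, 1.4]
grip_width: 0.776
grip_force: 1.0
```

```bash
python3 - <<'E'
from h import *
p=np.array([577.2,42.5,1.698])
def rot(t,X):
    X=np.array(X,float);c,s=np.cos(-t),np.sin(-t);d=X[:,:2]-[130,58]
    return np.c_[130+c*d[:,0]-s*d[:,1],58+s*d[:,0]+c*d[:,1],X[:,2]]
F=[]
for i in range(4): s=ctrl.sense();F.append(s['force']);im,d=ctrl.capture('top')
print(np.mean(F,0).round(2),s['time_s'],s['eef_pos'].round(1),s['grip_width'])
S=[(C2W(p,[(-160,-29.5,14),(75,-29.5,14)]),(0,0,255))]
# sign such that bar goes to y=88
for t,col in((.125,(0,255,255)),(.16,(0,255,0)),(.2,(255,0,0))):
    B=rot(t,[(-166,41,40),(27,72,40)]);print(t,B.round(1).tolist(),rot(t,[(0,13.5,11)]).round(1).tolist());S+= [(C2W(p,B),col)]
overlay('top',im,S,(160,150,330,270),4.7,'pics/a3.png')
E
```

```text
[ 2.01 -0.51  1.23] 4.4167 [ 553.7 -103.8   14.3] 0.7794975625443583
0.125 [[-165.8, 78.0, 40.0], [29.5, 84.7, 40.0]] [[-4.5, 30.1, 11.0]]
0.16 [[-164.9, 88.4, 40.0], [30.5, 88.2, 40.0]] [[-5.4, 34.8, 11.0]]
0.2 [[-163.5, 100.1, 40.0], [31.8, 92.2, 40.0]] [[-6.2, 40.2, 11.0]]
```

View pics/a3.png

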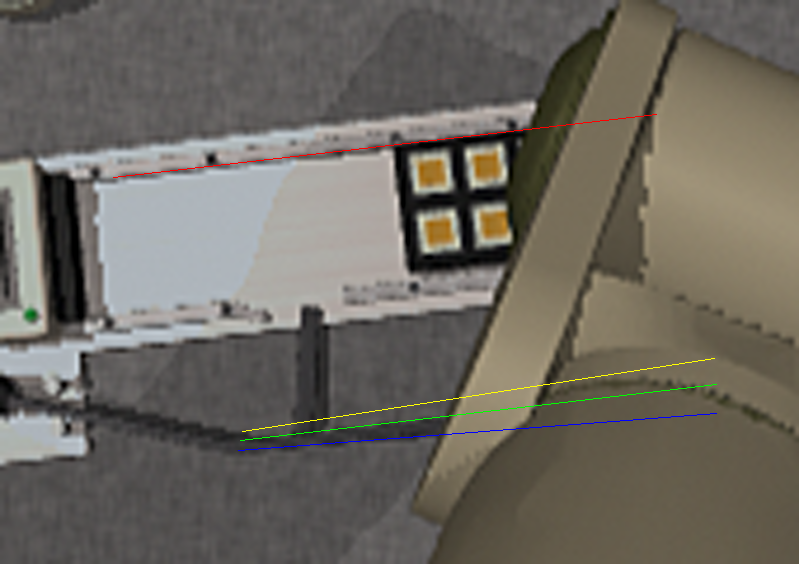

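The gate is now at about 0.17–0.18 rad: the bar's inner edge lies between the green and blue lines, and the leaf tip at (312,307) is clear of the lane. Next I'll push the rack.

>>> {"name": "send_rows", "arguments": {"targets": [{"offset":[-0.08,0.6,0],"spin":0},{"offset":[-0.18,1.4,0],"spin":0},{"offset":[-0.28,2.2,0],"spin":0},{"offset":[-0.38,3.0,0],"spin":0},{"offset":[-0.49,3.8,0],"spin":0},{"offset":[-0.58,4.5,0],"spin":0},{"offset":[-0.64,5.0,0],"spin":0},{"offset":[-0.64,5.0,0],"spin":0}]}}

```text
time_s: 5.13
eef_pos: [546.9, -52.4, 14.3]
ee_rot: [-0.0, 0.661, 0.751, 0.0]
force: [2.3, 2.3, -0.8]
grip_width: 0.779
grip_force: 1.4
```

```bash
python3 - <<'E'
from h import *
F=[]
for i in range(3): s=ctrl.sense();F.append(s['force']);im,d=ctrl.capture('top')
print(np.mean(F,0).round(2),s['time_s'],s['eef_pos'].round(1),s['ee_rot'].round(3))
overlay('top',im,[],(160,150,330,270),4.7,'pics/a4.png')
E
```

```text
[ 2.5   2.07 -0.52] 5.2333 [547.  -53.2  14.3] [-0.     0.661  0.751  0.   ]
```

View pics/a4.png

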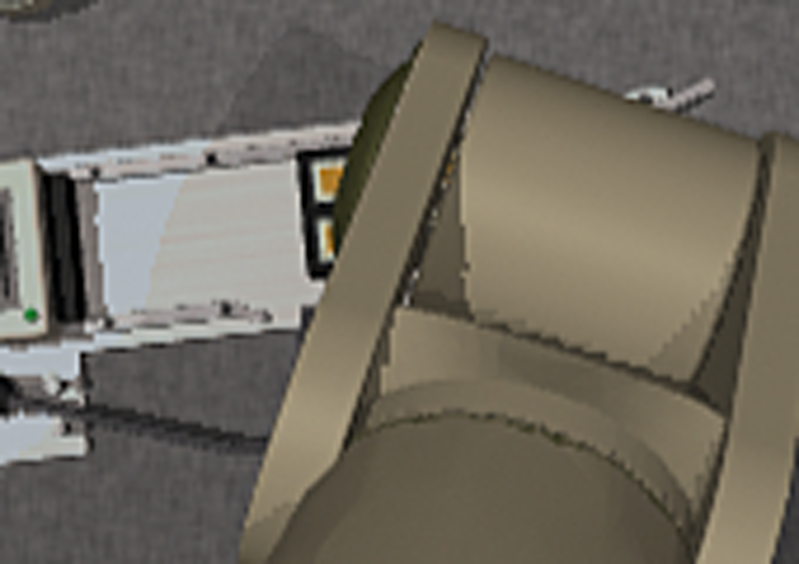

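The rack has moved straight, with its front now at about (305,215) and level with the leaf. The gate is still held open, so I'll keep pushing.

>>> {"name": "send_rows", "arguments": {"targets": [{"offset":[-0.1,0.8,0],"spin":0},{"offset":[-0.2,1.6,0],"spin":0},{"offset":[-0.31,2.4,0],"spin":0},{"offset":[-0.41,3.2,0],"spin":0},{"offset":[-0.51,4.0,0],"spin":0},{"offset":[-0.61,4.8,0],"spin":0},{"offset":[-0.72,5.6,0],"spin":0},{"offset":[-0.82,6.4,0],"spin":0}]}}

```text
time_s: 5.95
eef_pos: [538.9, 11.0, 14.4]
ee_rot: [0.0, 0.661, 0.751, 0.0]
force: [2.8, -3.0, 0.4]
grip_width: 0.777
grip_force: 2.0
```

>>> {"name": "send_rows", "arguments": {"targets": [{"offset":[-0.08,0.6,0],"spin":0},{"offset":[-0.14,1.1,0],"spin":0},{"offset":[-0.2,1.6,0],"spin":0},{"offset":[-0.26,2.0,0],"spin":0},{"offset":[-0.31,2.4,0],"spin":0},{"offset":[-0.31,2.4,0],"spin":0}]}}

```text
time_s: 6.45
eef_pos: [535.8, 34.9, 14.3]
ee_rot: [-0.0, 0.661, 0.751, 0.0]
force: [4.1, 2.8, -0.3]
grip_width: 0.78
grip_force: 2.3
```

>>> {"name": "send_rows", "arguments": {"targets": [{"offset":[-0.03,0.2,0],"spin":0},{"offset":[-0.05,0.4,0],"spin":0},{"offset":[-0.05,0.4,0],"spin":0},{"offset":[-0.05,0.4,0],"spin":0}]}}

```text
time_s: 6.78
eef_pos: [535.4, 38.2, 14.3]
ee_rot: [-0.0, 0.661, 0.75, 0.0]
force: [4.3, -0.5, 1.7]
grip_width: 0.778
grip_force: 2.1
```

>>> {"name": "send_rows", "arguments": {"targets": [{"offset":[-0.01,0.1,0],"spin":0},{"offset":[-0.03,0.2,0],"spin":0},{"offset":[-0.03,0.2,0],"spin":0}]}}

```text
time_s: 7.03
eef_pos: [535.1, 40.1, 14.3]
ee_rot: [0.0, 0.661, 0.751, -0.0]
force: [3.8, -1.9, 1.3]
grip_width: 0.781
grip_force: 2.2
```

```bash
python3 - <<'E'
from h import *
F=[]
for i in range(4): s=ctrl.sense();F.append(s['force']);im,d=ctrl.capture('scene')
print(np.mean(F,0).round(2),s['time_s'],s['eef_pos'].round(1))
overlay('scene',im,[],(210,120,370,240),5,'pics/a5.png')
E
```

```text
[ 4.72 -2.38  0.14] 7.1833 [535.   40.1  14.3]
```

View pics/a5.png

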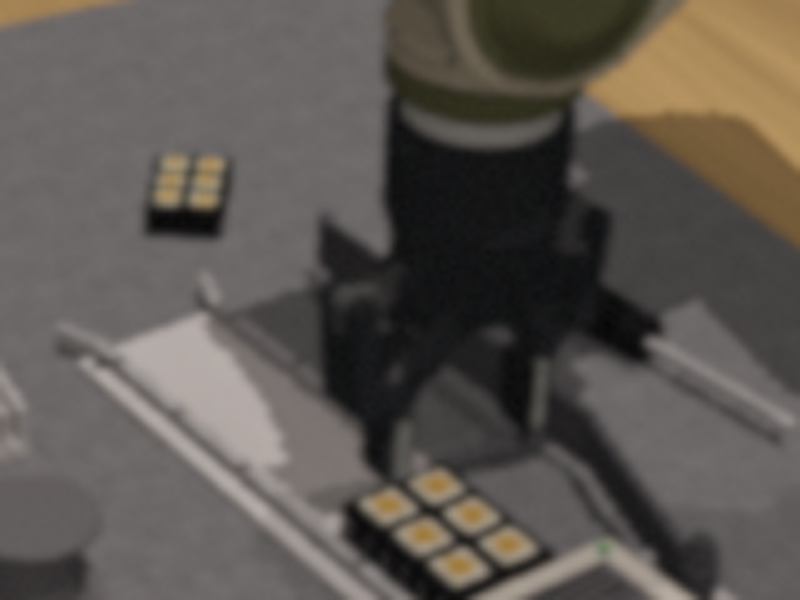

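The gate is held open with the rack nearly home; its rear edge is at (380,490). I'll push in small steps until the force rises.

>>> {"name": "send_rows", "arguments": {"targets": [{"offset":[-0.03,0.2,0],"spin":0},{"offset":[-0.03,0.2,0],"spin":0},{"offset":[-0.03,0.2,0],"spin":0}]}}

```text
time_s: 7.48
eef_pos: [534.7, 42.2, 14.3]
ee_rot: [0.0, 0.661, 0.751, 0.0]
force: [4.0, -2.4, -0.1]
grip_width: 0.78
grip_force: 2.3
```

>>> {"name": "send_rows", "arguments": {"targets": [{"offset":[-0.03,0.2,0],"spin":0},{"offset":[-0.03,0.2,0],"spin":0},{"offset":[-0.03,0.2,0],"spin":0}]}}

```text
time_s: 7.73
eef_pos: [534.9, 43.8, 14.4]
ee_rot: [0.001, 0.661, 0.75, 0.0]
force: [6.6, -5.3, -0.6]
grip_width: 0.778
grip_force: 4.6
```

>>> {"name": "send_rows", "arguments": {"targets": [{"offset":[-0.01,0.1,0],"spin":0},{"offset":[-0.01,0.1,0],"spin":0},{"offset":[-0.01,0.1,0],"spin":0}]}}

```text
time_s: 7.98
eef_pos: [535.3, 44.1, 14.6]
ee_rot: [0.001, 0.661, 0.75, 0.0]
force: [7.8, -9.0, -1.2]
grip_width: 0.778
grip_force: 6.4
```

>>> {"name": "send_rows", "arguments": {"targets": [{"offset":[-0.01,0.1,0],"spin":0},{"offset":[-0.01,0.1,0],"spin":0},{"offset":[-0.01,0.1,0],"spin":0}]}}

```text
time_s: 8.23
eef_pos: [535.7, 44.4, 14.7]
ee_rot: [0.002, 0.661, 0.75, 0.0]
force: [7.9, -14.4, -0.7]
grip_width: 0.779
grip_force: 8.8
```

The rack is firmly against the stop. Now back off, let the gate close, then lift.

>>> {"name": "send_rows", "arguments": {"targets": [{"offset":[0.05,-0.4,0],"spin":0},{"offset":[0.1,-0.8,0],"spin":0},{"offset":[0.7,-0.72,0],"spin":0},{"offset":[1.3,-0.65,0],"spin":0},{"offset":[1.9,-0.57,0],"spin":0},{"offset":[2.5,-0.5,0],"spin":0},{"offset":[3.1,-0.42,0],"spin":0},{"offset":[3.4,-0.38,0],"spin":0}]}}

```text
time_s: 8.9
eef_pos: [568.5, 42.8, 14.0]
ee_rot: [-0.001, 0.661, 0.751, -0.0]
force: [0.3, -0.2, -0.4]
grip_width: 0.786
grip_force: 0.0
```

>>> {"name": "send_rows", "arguments": {"targets": [{"offset":[0,0,0],"spin":0},{"offset":[0,0,2.5],"spin":0},{"offset":[0,0,6],"spin":0},{"offset":[0,-2,10],"spin":0},{"offset":[-1,-6,13],"spin":0},{"offset":[-2,-10,15],"spin":0},{"offset":[-4,-14,16],"spin":0},{"offset":[-6,-18,16],"spin":0}]}}

```text
time_s: 9.57
eef_pos: [517.4, -119.3, 174.5]
ee_rot: [0.001, 0.66, 0.751, 0.0]
force: [0.4, -0.3, -0.8]
grip_width: 0.787
grip_force: 0.0
```

>>> {"name": "send_rows", "arguments": {"targets": [{"offset":[-3,-3,0],"spin":0},{"offset":[-6,-6,0],"spin":0},{"offset":[-9,-9,0],"spin":0},{"offset":[-9,-12,0],"spin":0},{"offset":[-9,-12,0],"spin":0},{"offset":[-9,-12,0],"spin":0}]}}

```text
time_s: 10.07
eef_pos: [427.0, -238.7, 172.2]
ee_rot: [-0.0, 0.662, 0.75, 0.0]
force: [0.4, 0.2, 0.4]
grip_width: 0.783
grip_force: 0.0
```

```bash
python3 - <<'E'
from h import *
p=np.array([577.2,42.5,1.698])
im,d=ctrl.capture('top');print(ctrl.sense()['time_s'])
S=[(C2W(p,[(-166,41,40),(27,72,40)]),(0,255,0)),(C2W(p,[(14,-27,30),(14,27,30),(90,27,30),(90,-27,30)]),(0,0,255))]
overlay('top',im,S,(130,150,330,270),4,'pics/a6.png')
E
```

```text
10.1167
```

View pics/a6.png

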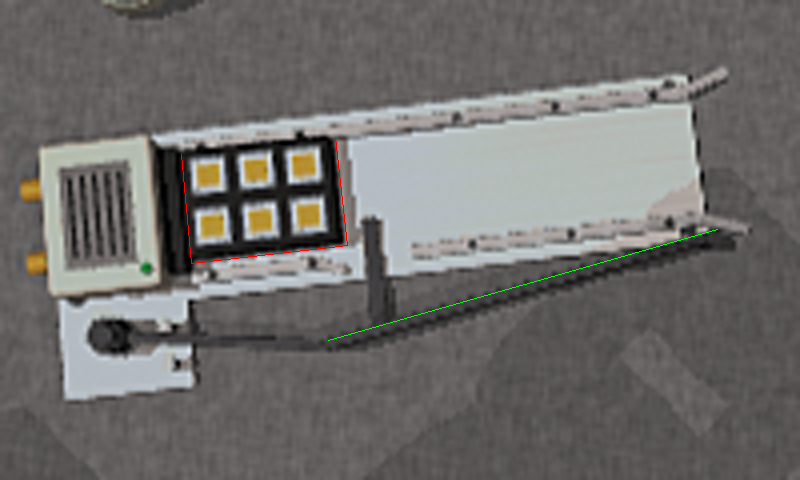

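The rack sits against the stop, filling (182–348, 138–262), and the gate has shut behind it with its leaf at (375,250) and bar on the green line. The arm is clear, so I'll hand in.

```bash
python3 -c "
from rig import ctrl
print(ctrl.finish_job())"
```

```text
the job is handed in; nothing more can be done
None
```

The job is handed in: the last picture shows the rack against the end stop, the gate shut behind it and the arm clear, though no verdict came back.

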